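# Feel along the bead trail of a fired plaque

## Robot

A 7-joint arm with a two-finger parallel gripper is mounted at the origin on the work surface. World frame = base frame: x ahead of the robot, y to its left, z up, the work surface at z = 0. Lengths are in mm, angles in degrees, forces in N, time in s.
With the tool pointing down it reaches from about 375 to 925 mm from the base axis. Payload 3.1 kg.
Tool frame: the origin (TCP) lies at the very end of the fingers, on their centre line; the grasp point (between the pads) lies 19 mm behind it; z points along the fingers, y is the line along which they close (so a half turn about z gives the same grasp; the last joint's range is limited). The gripper opens to 85 mm and grips with 20 to 120 N. Pads are 22 mm wide; open, the fingers measure 114 mm over their backs; the gripper's body (76 mm by 85 mm) begins 54 mm behind the grasp point. The pads swing forward as they close: fully open they stand 13 mm farther back than shut.
Start: joints at [64.183, 21.939, 2.515, 91.553, -1.026, 66.532, -2.859], TCP at [224.612, -609.961, 231.269] pointing down, gripper open.
Joint ranges: [-149.38, 149.38], [-23.57, 123.04], [-84.95, 90], [0, 143.3], [-89.99, 269.99], [3.08, 112.72], [-163.45, 163.45]. Speed limits (degrees/s): [159.86, 159.86, 180, 180, 180, 180, 180].

## Interface

Orientations are given as [roll, pitch, yaw] about the fixed x, y, z axes, in that order (R = Rz(yaw) Ry(pitch) Rx(roll)).
In Python, from workcell import * gives the robot as it stands. The module is installed in compiled form; this text tells all that it offers.
- The arm moves only by the tool jog_arm, never from a script. Its argument "plan" is text: rows parted by semicolons, each of 7 numbers parted by spaces: the closure in counts, from 0 (fully open) to 255 (shut), then the shift along the tool's x, y, z in mm, then the turn, a rotation vector about the tool's x, y, z in degrees. In form: jaw x y z wx wy wz; .... A call has 1 to 5 rows; each row shifts and turns the commanded pose from where the row before left it, along the tool's axes as they then stand; what a row does not reach is not made up. A row lasts 1/10 s, in which the tool goes at most 50 mm and 8.59 degrees, less where a joint would pass 70% of its speed; a pose out of reach is approached as far as the arm can. A call with a gripper value outside its range is refused whole. The fingers move at their own pace and stop on an object; the grip force is fixed at half the most. Time passes only in rows, so rows that do not move let the fingers close. It gives the time, the measured TCP pose, the force, the opening and the grip force at its end, in the units of the state.
- get_obs(): the state, without advancing time (a new reading comes with each control period).
- get_image(name): name is "side" or "top" or "wrist"; returns a dict with "img" (384x512x3 uint8, red, green, blue), "K" (3x3 intrinsics, pixels), "cam_to_world" (4x4, takes a point from camera to world coordinates). Camera axes: x right, y down, z forward; pixel columns grow to the right and rows downward; lengths in mm; the calibration is good to about 2 mm. A picture is of the moment at which its call begins. There is no depth.
- job_done(): hands the job in; it is judged then, once.
The state is a dict: "clock": time; "joint_positions": joint angles; "qvel": joint speeds; "joint_torque": joint torques, N m; "tool_pos": TCP position; "eef_rot": TCP orientation; "force": force on the tool from outside, world axes, zero at the start; "torque": the same for the moment, N m; "opening": finger opening in mm; "grasp_force": force on a finger pad.
Only numpy, scipy, OpenCV 4.12 (cv2) and the standard library are available. Lean on these libraries where they do the work, as an engineer would, in place of code of your own. Each camera call takes 0.05 s, during which the arm holds its last target. There are 200 camera calls.

## Task

Check the fired plaque by touch: with the fingers closed, run the fingertips lightly along its trail of glazed beads, starting on the blue bead, touching every white bead in turn and ending on the red one. Finish with the fingertips still resting gently on the red bead, so that I can mark it; do not push the plaque deep into its foam, and leave the jar, the cup and the wooden stick where they are.

Things in the scene. Friction and masses are not known exactly. Their poses are not given: they have to be found in the camera images.
- board: plywood board 360 x 320 mm, 18 mm thick, fixed on the table, turned any way round; origin at the middle of its underside, x along its length. On its middle a low wooden frame (outside 304 x 150 mm, top 32 mm above the table) holds dark foam and the plaque
- plaque_top (a point): middle of the upper face of the terracotta plaque (276 x 122 mm, 16 mm thick), 50 mm above the table; x along its length from the blue end to the red end, z up. Five glazed beads stand on it in a gentle S, joined by a thin dark line about 1 mm proud that is only drawn. The frame keeps the plaque from sliding; it cannot be lifted
- plaque (a joint): how far the plaque is pressed down into its foam, in m: 0 untouched, 0.014 at the bottom. The foam gives straight down, evenly, by 1 mm for every 2 N after the first 1 N, and springs back. All bead tops stay level, 54 mm above the table when untouched
- bead1 (a point): the blue glazed bead at one end, where the trail starts, a smooth, slippery dome 25 mm across standing 4 mm proud of the plaque (curved like a ball of 22 mm radius); the point is the very top of the dome, z up
- bead2 (a point): white glazed bead second on the trail, a smooth, slippery dome 25 mm across standing 4 mm proud of the plaque (curved like a ball of 22 mm radius); the point is the very top of the dome, z up; about 58 mm from the first
- bead3 (a point): white glazed bead third on the trail, in the middle of the plaque, a smooth, slippery dome 25 mm across standing 4 mm proud of the plaque (curved like a ball of 22 mm radius); the point is the very top of the dome, z up; about 62 mm from the second
- bead4 (a point): white glazed bead fourth on the trail, a smooth, slippery dome 25 mm across standing 4 mm proud of the plaque (curved like a ball of 22 mm radius); the point is the very top of the dome, z up; about 62 mm from the third
- bead5 (a point): the red glazed bead at the other end, where the trail finishes, a smooth, slippery dome 25 mm across standing 4 mm proud of the plaque (curved like a ball of 22 mm radius); the point is the very top of the dome, z up; about 58 mm from the fourth
- jar: small closed glaze jar with a yellow cap, 44 mm across, 55 mm tall, standing loose on the plywood board beside the plaque; origin at the middle of its underside; leave alone
- cup: small open terracotta cup, 52 mm across the rim, 45 mm tall, standing loose on the board on the same side as the jar; origin at the middle of its underside; leave alone
- stick: wooden modelling stick about 175 mm long and 12 mm thick, lying loose on the board along the plaque's other long side; origin under its middle, x along its length; leave alone

How it is judged (in metres and radians):
On the way, in this order (a step that is already met when the one before it is completed fails the run):
1. the fingers touch the blue bead (contact force between the fingers and plaque_c1 above 0.3 N), for 0.04 s.
2. the fingers touch the second bead (contact force between the fingers and plaque_c2 above 0.3 N), for 0.04 s.
3. the fingers touch the third bead (contact force between the fingers and plaque_c3 above 0.3 N), for 0.04 s.
4. the fingers touch the fourth bead (contact force between the fingers and plaque_c4 above 0.3 N), for 0.04 s.
5. the fingers touch the red bead (contact force between the fingers and plaque_c5 above 0.3 N), for 0.04 s.
At the end, for the whole second after the job is handed in: the fingers rest on the red bead with 0.4 to 18 N after touching all five beads in order from the blue one; the plaque is pressed down less than 8 mm; jar, cup and stick are within 15 mm of their first places and not tipped (contact force between the fingers and plaque_c5 between 0.4 and 18 N and value of joint plaque below 0.008 m and distance of each of jar, cup, stick from where it was at the start of the episode below 0.015 m and angle between each of jar, cup, stick's own z axis and vertical below 0.2 rad); the arm keeps its last pose, push and grip.
It fails at once if the plaque is pressed more than 8 mm into its foam (value of joint plaque above 0.008 m).
It fails at once if the fingers push on the plaque, its beads or the board with more than 30 N (contact force between the fingers and board above 30 N).
It fails at once if the jar is moved, lifted, carried (15 mm) or tipped (distance of jar from where it was at the start of the episode above 0.015 m or angle between jar's own z axis and vertical above 0.2 rad).
It fails at once if the cup is moved, lifted, carried (15 mm) or tipped (distance of cup from where it was at the start of the episode above 0.015 m or angle between cup's own z axis and vertical above 0.2 rad).
It fails at once if the wooden stick is moved, lifted, carried (15 mm) or tipped (distance of stick from where it was at the start of the episode above 0.015 m or angle between stick's own z axis and vertical above 0.2 rad).
It also fails if it takes over 38 s, if anything falls off the work surface, if the arm or the gripper's body presses on something with over 40 N, if the wrist force passes 120 N, or if a joint passes its speed limit or range.

## Working session

There is one attempt and no reset: what is moved stays moved. The work goes in short steps, Python scripts to look and compute and a tool call to move; the robot and the scene stay as the last step left them, time stands still between calls to the robot, and variables do not carry over. Pictures are saved under pics/ and viewed, at most 10 in all, crops included, and the job is handed in when it is done.

Besides the shell and the picture viewer there is one more tool, called by a JSON object that holds its "api" and its "payload", one argument or row to a line. jog_arm: Moves the arm, as the interface text tells. Its arguments: {"type":"object","properties":{"plan":{"type":"string"}},"required":["plan"]}

```bash
mkdir -p pics; python3 - <<'E'
from workcell import *
import cv2
o=get_obs();print({k:o[k] for k in("clock","tool_pos","eef_rot","force","opening")})
for n in("top","side"):
    d=get_image(n);cv2.imwrite(f"pics/{n}1.png",d["img"][:,:,::-1])
    print(n,d["K"].tolist(),d["cam_to_world"].round(3).tolist())
E
```

```text
{'clock': 0.0, 'tool_pos': array([ 224.25222921, -609.07824635,  229.85792146]), 'eef_rot': array([-1.79847250e+02,  8.46358202e-03,  2.02166210e+01]), 'force': array([ 0.24667981, -0.29521441,  0.59226836]), 'opening': 85.40145733140857}
top [[436.26303314420664, 0.0, 257.49142247117385], [0.0, 436.26303314420664, 189.8618733154511], [0.0, 0.0, 1.0]] [[0.027, -0.997, 0.078, 517.114], [-0.999, -0.029, -0.029, 37.415], [0.031, -0.078, -0.996, 857.77], [0.0, 0.0, 0.0, 1.0]]
side [[449.24620714932905, 0.0, 253.09146694911843], [0.0, 449.24620714932905, 190.61335468411238], [0.0, 0.0, 1.0]] [[-0.976, -0.147, 0.162, 425.506], [-0.218, 0.705, -0.675, 599.761], [-0.015, -0.694, -0.72, 666.943], [0.0, 0.0, 0.0, 1.0]]
```

View pics/top1.png

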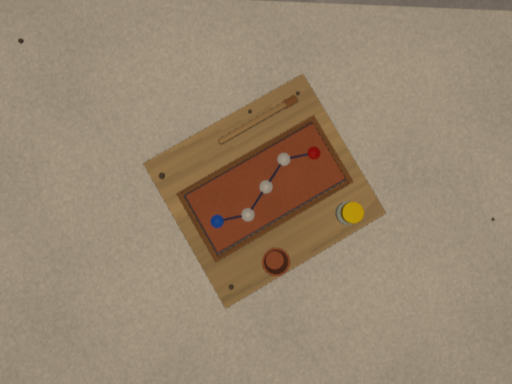

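The top view shows blue at (217,221), whites at (248,215), (266,187) and (284,159), and red at (314,153). The stick lies to the upper left; the jar (351,213) and cup (276,262) are to the lower right. Next I compute centroids.

```bash
cat > h.py <<'E'
from workcell import *
import cv2, numpy as np
def to_world(d,uv,z):
    T=d["cam_to_world"];r=T[:3,:3]@np.linalg.solve(d["K"],[uv[0],uv[1],1.]);p=T[:3,3]
    return p+r*(z-p[2])/r[2]
def to_pix(d,P):
    T=d["cam_to_world"];c=d["K"]@(T[:3,:3].T@(np.array(P)-T[:3,3]));return c[:2]/c[2]
def bead_masks(img):
    h=cv2.cvtColor(img,cv2.COLOR_RGB2HSV);H,S,V=[h[...,i].astype(int) for i in range(3)]
    return dict(blue=(H>105)&(H<130)&(S>150)&(V>80),red=((H<4)|(H>175))&(S>225)&(V>120),white=(S<60)&(V>150))
def centroid(m,uv,r=10):
    y,x=np.nonzero(m);k=np.hypot(x-uv[0],y-uv[1])<r
    return (x[k].mean(),y[k].mean(),k.sum()) if k.any() else None
E
python3 - <<'E'
from h import *
g={"b1":("blue",(217,221)),"b2":("white",(248,215)),"b3":("white",(266,187)),"b4":("white",(284,159)),"b5":("red",(314,153))}
d=get_image("top");m=bead_masks(d["img"]);s=get_image("side");ms=bead_masks(s["img"])
P=[]
for k,(c,uv) in g.items():
    u=centroid(m[c],uv)
    p=to_world(d,u[:2],52);P.append(p)
    q=to_pix(s,p);v=centroid(ms[c],q,14)
    print(k,np.round(u,1),p.round(1),"side",q.round(1),v and np.round(v,1), v and to_world(s,v[:2],52).round(1))
P=np.array(P);print(np.linalg.norm(np.diff(P,axis=0),axis=1).round(1),np.degrees(np.arctan2(*(P[4]-P[0])[[1,0]])).round(1))
print("jar",to_world(d,(353,212),73).round(),"cup",to_world(d,(276,262),63).round())
E
```

```text
b1 [216.6 221.  107. ] [521.1  87.6  52. ] side [268.4 219.7] [268.3 221.2  97. ] [520.6  91.2  52. ]
b2 [247.3 214.8  36. ] [534.   31.5  52. ] side [267.5 196.3] None None
b3 [265.1 186.9  37. ] [586.4  -0.   52. ] side [244.2 180.7] None None
b4 [283.1 159.7  37. ] [638.5 -32.3  52. ] side [222.8 165.9] None None
b5 [313.5 152.7  84. ] [653.4 -89.1  52. ] side [223.1 146.9] None None
[57.5 61.2 61.3 58.7] -53.2
jar [ 544. -159.   73.] cup [450. -23.  63.]
```

View pics/side1.png

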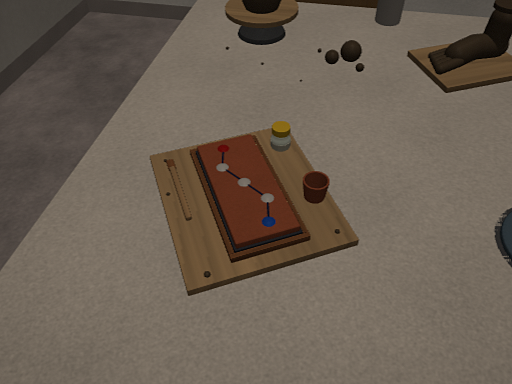

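The side view agrees to about 3 mm. I'll close the fingers and travel high, in tool axes at yaw 20°.

{"api": "jog_arm", "payload": {
  "plan": "255 32 -34 0 0 0 0;255 32 -34 0 0 0 0;255 32 -34 0 0 0 0;255 32 -34 0 0 0 0;255 32 -34 0 0 0 0"
}}

```text
clock: 0.7
tool_pos: [316.4, -393.2, 231.1]
eef_rot: [-180.0, 0.0, 20.2]
force: [0.9, 1.0, -0.3]
opening: 12.3
grasp_force: 0.0
```

{"api": "jog_arm", "payload": {
  "plan": "255 32 -34 0 0 0 0;255 32 -34 0 0 0 0;255 32 -34 0 0 0 0;255 32 -34 0 0 0 0;255 32 -34 0 0 0 0"
}}

```text
clock: 1.2
tool_pos: [407.7, -178.5, 231.4]
eef_rot: [180.0, -0.0, 20.2]
force: [0.3, -0.0, 0.3]
opening: 0.3
grasp_force: 0.0
```

{"api": "jog_arm", "payload": {
  "plan": "255 32 -34 0 0 0 0;255 32 -34 0 0 0 0;255 32 -34 0 0 0 0;255 32 -34 0 0 0 0;255 0 0 0 0 0 0"
}}

```text
clock: 1.7
tool_pos: [482.5, 0.0, 232.1]
eef_rot: [-179.8, -0.3, 20.9]
force: [-0.2, 0.3, -0.1]
opening: -0.1
grasp_force: 0.0
```

{"api": "jog_arm", "payload": {
  "plan": "255 17 -17 20 0 0 0;255 17 -17 30 0 0 0;255 17 -18 30 0 0 0;255 16 -17 30 0 0 0;255 0 0 20 0 0 0"
}}

```text
clock: 2.2
tool_pos: [519.2, 83.1, 99.5]
eef_rot: [-179.8, 0.0, 20.5]
force: [-0.1, -0.8, 0.2]
opening: 0.1
grasp_force: 0.0
```

{"api": "jog_arm", "payload": {
  "plan": "255 0 0 0 0 0 0"
}}

```text
clock: 2.3
tool_pos: [516.4, 79.2, 97.9]
eef_rot: [-179.9, 0.4, 20.3]
force: [-0.9, -0.9, -0.8]
opening: -0.1
grasp_force: 0.0
```

```bash
python3 - <<'E'
from h import *
o=get_obs();print(o["tool_pos"],o["eef_rot"],o["force"])
d=get_image("wrist");cv2.imwrite("pics/w1.png",d["img"][:,:,::-1])
print(to_pix(d,o["tool_pos"]))
for p in [(521,88),(534,31.5),(586.4,0),(638.5,-32.3),(653.4,-89)]: print(to_pix(d,(*p,52)).round(1))
E
```

```text
[516.36534543  79.1947281   97.93256082] [-179.87988165    0.43318961   20.30586226] [-0.88524185 -0.86859198 -0.77271945]
[255.98063683 244.55813957]
[247.  207.4]
[323.4 216.7]
[394.4 166.4]
[474.8 110.8]
[559.2 119.5]
```

View pics/w1.png

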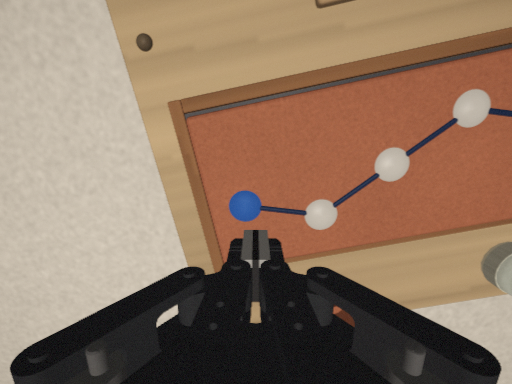

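The wrist view shows the blue bead at (245,206) and the whites at (320,214), (392,164) and (472,108), all within about 2 px of prediction. Next I average the TCP reading and refine bead positions from this view.

```bash
python3 - <<'E'
from h import *
L=[];F=[]
for i in range(8):
    d=get_image("wrist");o=get_obs();L.append(o["tool_pos"]);F.append(o["force"])
print(np.round(L,1).tolist(),np.mean(L,0).round(1),np.mean(F,0).round(2),np.std(F,0).round(2))
for uv in [(245,206),(320.5,214),(392,164),(472,108)]: print(to_world(d,uv,52).round(1))
E
```

```text
[[519.2, 78.6, 101.1], [520.2, 78.5, 102.1], [520.7, 78.5, 102.6], [520.8, 78.6, 102.9], [520.8, 78.7, 102.9], [520.7, 78.8, 102.8], [520.5, 79.0, 102.6], [520.3, 79.0, 102.4]] [520.4  78.7 102.4] [ 0.29 -0.04  0.04] [0.43 0.37 0.54]
[524.6  89.2  52. ]
[538.5  32.4  52. ]
[591.9  -0.9  52. ]
[645.5 -34.2  52. ]
```

{"api": "jog_arm", "payload": {
  "plan": "255 1 -2 8 0 0 0;255 2 -3 12 0 0 0;255 1 -3 10 0 0 0;255 0 0 6 0 0 0;255 0 0 3 0 0 0"
}}

```text
clock: 3.25
tool_pos: [519.4, 88.5, 60.8]
eef_rot: [-180.0, 0.1, 20.3]
force: [0.4, 0.4, 0.4]
opening: 0.2
grasp_force: 0.0
```

{"api": "jog_arm", "payload": {
  "plan": "255 0 0 0 0 0 0;255 0 0 0 0 0 0;255 0 0 0 0 0 0;255 0 0 0 0 0 0;255 0 0 0 0 0 0"
}}

```text
clock: 3.75
tool_pos: [520.9, 88.3, 62.7]
eef_rot: [180.0, -0.0, 20.2]
force: [0.4, 0.3, 0.1]
opening: 0.3
grasp_force: 0.0
```

```bash
python3 - <<'E'
from h import *
o=get_obs();print(o["clock"],o["tool_pos"],o["eef_rot"],o["force"])
d=get_image("wrist");cv2.imwrite("pics/w2.png",d["img"][:,:,::-1])
print(to_pix(d,o["tool_pos"]),to_pix(d,(521,88.5,52)))
E
```

```text
3.75 [520.86624308  88.26065855  62.65195065] [ 1.79986161e+02 -4.30755185e-02  2.02043209e+01] [0.38095268 0.32393197 0.07003427]
[256.0581651  244.52966902] [255.71559492 236.56799434]
```

View pics/w2.png

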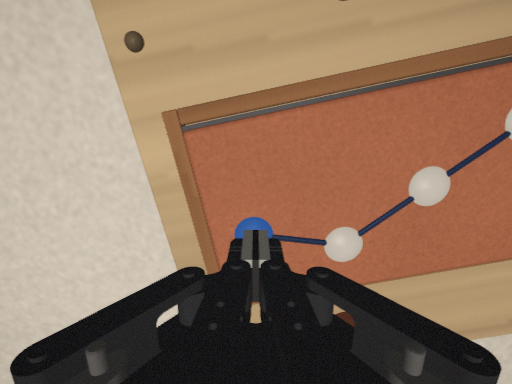

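The blue bead is centred at about (253,236), against a predicted (256,237), so the tip is above it. I'll descend gently.

{"api": "jog_arm", "payload": {
  "plan": "255 0 0 2 0 0 0;255 0 0 2 0 0 0;255 0 0 2 0 0 0;255 0 0 1 0 0 0;255 0 0 1 0 0 0"
}}

```text
clock: 4.3
tool_pos: [520.4, 88.3, 54.1]
eef_rot: [-180.0, 0.0, 20.2]
force: [-0.1, 0.4, 1.5]
opening: 0.1
grasp_force: 0.7
```

{"api": "jog_arm", "payload": {
  "plan": "255 0 0 1 0 0 0;255 0 0 0 0 0 0;255 0 0 0.5 0 0 0;255 0 0 0 0 0 0;255 0 0 0 0 0 0"
}}

```text
clock: 4.8
tool_pos: [520.6, 88.4, 53.0]
eef_rot: [180.0, -0.0, 20.2]
force: [-0.9, -0.3, 3.5]
opening: -0.3
grasp_force: 1.5
```

Contact is 3.5 N. Next I sweep to bead 2, with a tool-axis shift of (-6.8, 57.6).

{"api": "jog_arm", "payload": {
  "plan": "255 -0.4 3.6 0.2 0 0 0;255 -0.7 6 0.2 0 0 0;255 -0.7 6 0 0 0 0;255 -0.7 6 0 0 0 0;255 -0.7 6 0 0 0 0"
}}

```text
clock: 5.3
tool_pos: [526.8, 59.9, 51.9]
eef_rot: [180.0, 0.1, 20.2]
force: [-0.5, 0.0, 0.1]
opening: -0.1
grasp_force: 0.0
```

{"api": "jog_arm", "payload": {
  "plan": "255 -0.7 6 0 0 0 0;255 -0.7 6 0 0 0 0;255 -0.7 6 0 0 0 0;255 -0.7 6 0 0 0 0;255 -0.7 6 0 0 0 0"
}}

```text
clock: 5.8
tool_pos: [535.0, 32.2, 53.0]
eef_rot: [-180.0, -0.1, 20.3]
force: [-1.5, 0.4, 2.0]
opening: 0.1
grasp_force: 1.5
```

{"api": "jog_arm", "payload": {
  "plan": "255 0 0 0 0 0 0;255 0 0 0 0 0 0"
}}

```text
clock: 6.0
tool_pos: [535.1, 30.7, 52.8]
eef_rot: [179.9, -0.1, 20.2]
force: [0.8, -1.0, 3.6]
opening: -0.2
grasp_force: 1.6
```

{"api": "jog_arm", "payload": {
  "plan": "255 2 2.4 0 0 0 0;255 4 5 0 0 0 0;255 4 5 0 0 0 0;255 4 5 0 0 0 0;255 4 5 0 0 0 0"
}}

```text
clock: 6.5
tool_pos: [559.1, 16.4, 51.8]
eef_rot: [-180.0, 0.0, 20.2]
force: [0.2, 0.2, 0.2]
opening: -0.4
grasp_force: 0.0
```

{"api": "jog_arm", "payload": {
  "plan": "255 4 5 0 0 0 0;255 4 5 0 0 0 0;255 4 5 0 0 0 0;255 4 5 0 0 0 0;255 4 5 0 0 0 0"
}}

```text
clock: 7.0
tool_pos: [587.0, 0.9, 52.9]
eef_rot: [-180.0, -0.0, 20.2]
force: [-1.1, 0.6, 3.9]
opening: 0.2
grasp_force: 1.6
```

{"api": "jog_arm", "payload": {
  "plan": "255 0 0 0 0 0 0;255 0 0 0 0 0 0"
}}

```text
clock: 7.2
tool_pos: [588.0, 0.0, 53.1]
eef_rot: [179.9, -0.2, 20.2]
force: [1.8, 0.2, 3.6]
opening: -0.2
grasp_force: 1.4
```

```bash
python3 - <<'E'
from h import *
o=get_obs();print(o["tool_pos"],o["force"])
d=get_image("wrist");cv2.imwrite("pics/w3.png",d["img"][:,:,::-1])
print(to_pix(d,o["tool_pos"]),[to_pix(d,(*p,52)).round(1) for p in [(586.4,0),(638.5,-32.3),(653.4,-89)]])
E
```

```text
[5.87950676e+02 7.74139583e-03 5.31210141e+01] [1.84402435 0.18815233 3.58804517]
[256.01565436 244.5701677 ] [array([255.1, 246. ]), array([342.2, 183.9]), array([445.3, 193.5])]
```

View pics/w3.png

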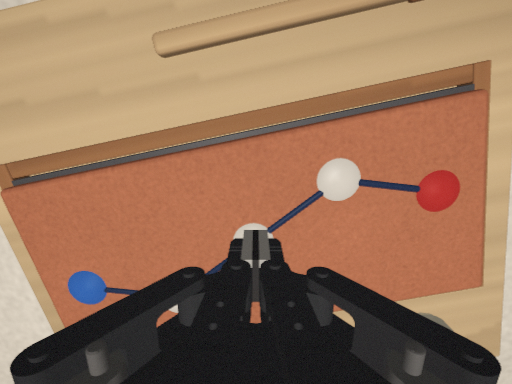

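Bead 4 is at (339,180) and red at (438,190), 2–4 px off prediction. The same shift works for the next leg.

{"api": "jog_arm", "payload": {
  "plan": "255 2 2 0 0 0 0;255 4 5 0 0 0 0;255 4 5 0 0 0 0;255 4 5 0 0 0 0;255 4 5 0 0 0 0"
}}

```text
clock: 7.75
tool_pos: [610.8, -14.9, 51.6]
eef_rot: [180.0, 0.1, 20.2]
force: [0.4, -0.4, 0.2]
opening: 0.0
grasp_force: 0.0
```

{"api": "jog_arm", "payload": {
  "plan": "255 4 5 0 0 0 0;255 4 5 0 0 0 0;255 4 5 0 0 0 0;255 4 5 0 0 0 0;255 4 5 0 0 0 0"
}}

```text
clock: 8.25
tool_pos: [638.9, -30.0, 53.0]
eef_rot: [-180.0, -0.1, 20.3]
force: [-0.8, 0.7, 3.6]
opening: -0.1
grasp_force: 1.6
```

{"api": "jog_arm", "payload": {
  "plan": "255 0 0 0 0 0 0;255 0 0 0 0 0 0"
}}

```text
clock: 8.45
tool_pos: [639.8, -31.0, 53.2]
eef_rot: [179.9, -0.2, 20.2]
force: [0.6, -1.0, 3.5]
opening: -0.0
grasp_force: 1.4
```

```bash
python3 - <<'E'
from h import *
o=get_obs();print(o["tool_pos"],o["force"])
d=get_image("wrist");cv2.imwrite("pics/w4.png",d["img"][:,:,::-1])
u=centroid(bead_masks(d["img"])["red"],(355,250),45);print(u,to_world(d,u[:2],52) if u else 0, to_pix(d,(653.4,-89,52)))
E
```

```text
[639.84141063 -30.98581102  53.19432225] [ 0.62601326 -1.03282251  3.50669463]
None 0 [354.60442284 254.62449464]
```

View pics/w4.png

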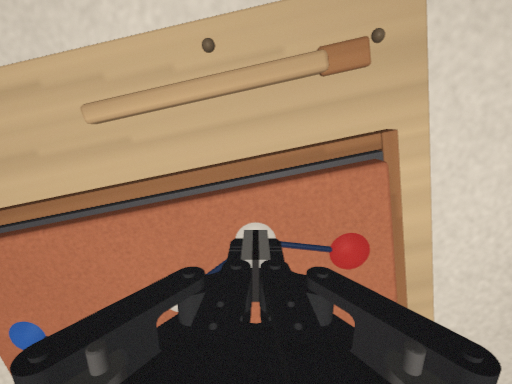

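Red is at (350,250). The shift to it is about (-5, 56.5).

{"api": "jog_arm", "payload": {
  "plan": "255 -0.5 3 0 0 0 0;255 -0.5 6 0 0 0 0;255 -0.5 6 0 0 0 0;255 -0.5 6 0 0 0 0;255 -0.5 6 0 0 0 0"
}}

```text
clock: 9.0
tool_pos: [644.1, -58.4, 51.3]
eef_rot: [180.0, 0.1, 20.2]
force: [0.6, 0.2, -0.2]
opening: -0.1
grasp_force: 0.0
```

{"api": "jog_arm", "payload": {
  "plan": "255 -0.5 6 0 0 0 0;255 -0.5 6 0 0 0 0;255 -0.5 6 0 0 0 0;255 -0.5 6 0 0 0 0;255 -0.5 5.5 0 0 0 0"
}}

```text
clock: 9.5
tool_pos: [653.8, -84.6, 53.1]
eef_rot: [-180.0, -0.1, 20.3]
force: [-0.5, 1.1, 2.3]
opening: -0.1
grasp_force: 1.5
```

{"api": "jog_arm", "payload": {
  "plan": "255 0 0 0 0 0 0;255 0 0 0.5 0 0 0;255 0 0 0 0 0 0;255 0 0 0 0 0 0;255 0 0 0 0 0 0"
}}

```text
clock: 10.0
tool_pos: [653.6, -85.7, 52.4]
eef_rot: [179.9, -0.1, 20.2]
force: [2.3, -0.2, 4.3]
opening: -0.1
grasp_force: 2.1
```

```bash
python3 - <<'E'
from h import *
for i in range(4):
    d=get_image("wrist");o=get_obs();print(o["tool_pos"].round(1),o["force"].round(1),o["grasp_force"])
cv2.imwrite("pics/w5.png",d["img"][:,:,::-1])
E
```

```text
[653.5 -85.6  52.3] [ 0.3 -1.7  5.8] 2.1957030426710844
[653.4 -85.5  52.3] [ 0.7 -2.   4.5] 2.1818807255476713
[653.3 -85.4  52.2] [ 1.5 -1.4  4.4] 2.259031366556883
[653.3 -85.4  52.2] [ 1.2 -0.6  5.2] 2.3023181408643723
```

View pics/w5.png

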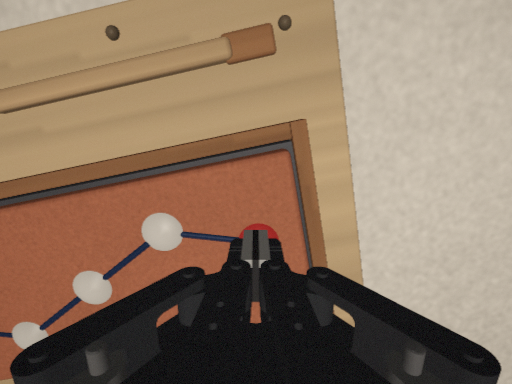

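The tip rests on the red bead, centred at about (258,238), with a steady 5 N or so and the plaque pressed in about 2 mm. I'm handing in.

```bash
python3 -c "
from workcell import *
print(job_done())"
```

```text
the job is handed in; nothing more can be done
None
```

The job is handed in: the closed fingertips touched all five beads in order from blue to red at about 4–5 N and are resting on the red bead at about 5 N, with the plaque pressed in about 2 mm and the arm kept clear of the jar, cup and stick; the hand-in call returned no verdict.

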